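Roll a D cell up the tester's ramp into its nest and test it

TASK

Test the blue D cell that lies on the loading shelf of the green cell tester: with the fingertips, slowly push it up the ramp, staying behind it so that it never rolls back, until it drops into the nest at the top against its stop; then press the green test button beside the ramp fully down and let it go. Push only: do not pinch or lift the cell, and leave the chrome range knob and everything else on the bench as it is.

Things in the scene. Friction and masses are not known exactly. Their poses are not given: they have to be found in the camera images.
- stand: Green enamelled cast-iron cell tester, fixed on the bench, turned up to 0.3 rad. Origin at bench height below the foot of the ramp, mid-track; z up; y up the ramp (about world y), x across it, away from the robot. In this frame, mm: bed x -110 to 70, y -130 to 360, 22 high; level aluminium loading shelf y -120 to 0, top at 30, its lower end open; then ramp, nest and head.
- ramp_foot (a point): Mid-track point on the surface where the shelf ends and the ramp starts (stand frame 0, 0, 30 mm). Shelf and ramp are 67 wide between cheeks (x +-33.5, 7 thick) that rise 10 above the track.
- ramp_top (a point): Mid-track point at the upper edge of the ramp (stand frame 0, 150, 56.4 mm): slope 10 degrees from ramp_foot to here, then a 4 mm step down into the nest.
- nest (a point): Centre of the cell when home in the nest (stand frame 0, 162.5, 69.5 mm). Nest floor at height 52.4; it ends at a black stop bar, face at y 180, top at height 76.4; black contact blocks at both sides (y 151 to 185, x beyond +-33.5, tops at 75.4).
- head_top (a point): Centre of the top panel of the instrument head (stand frame -20, 292, 114 mm), a box 160 in x and 105 in y at the upper end of the tester; on it the chrome knob and a round meter.
- cell: The D cell to test: cylinder 34.2 diameter, 60 long, about 140 g, blue with a white band near one end, lying across the shelf. Origin at its centre, x along its axis (within 0.05 rad of the stand's x); it turns about x as it rolls. Starts at stand y -75 to -35, height 47.1. It rolls freely, will not stay on the ramp by itself, but stays in the nest once past the step.
- test_button_top (a point): Top centre of the green test button, 28 mm in diameter, pressed straight down (stand frame, not pressed: x -78, y 90, z 54 mm). Its black housing is 44 in diameter and its rim lies 6 mm below the button's top.
- test_button (a joint): Travel of the sprung test button: 0 up, 0.006 m fully down. It takes 1.5 N to start and 5 N fully down, and springs back.
- knob_mark (a point): Black mark near the rim of the large chrome range knob (72 diameter, 29 high, on top of the instrument head, axis at stand x -58, y 292); to be left as set.
- spare_cell_a: Blue spare D cell standing upright on the bench beyond the ramp, 34 diameter, 60 high; origin under its centre.
- spare_cell_b: Second upright spare D cell, same size, beyond the ramp.
- radio: Yellow radio body, upright, 210 wide, 60 deep, 155 high with its handle; origin under its centre.
- speaker_frame: Nickel loudspeaker frame lying on its magnet, 106 diameter, 47 high; origin under its centre.
- dial_cover: Clear acrylic dial cover lying flat, 60 x 160, 11 high; origin under its centre.
- chassis_tray: Aluminium chassis tray, 150 x 200, 32 high; origin under its centre.
- screwdriver: Red-handled screwdriver lying flat on the bench to the right of the tester (-y), about 20 high; origin under its middle.
Mind the look-alikes: they are no part of the job. Leave any red, turquoise or yellow look-alike of the cell alone.

How it is judged:
By the outcome, as a careful person would: the job done as asked, in the order asked, and still so for the second after the job is handed in, with the robot touching nothing.
It also fails if it takes over 45 s, if anything falls off the work surface, if the arm or the gripper's body presses on something with over 40 N, if the wrist force passes 120 N, or if a joint passes its speed limit or range.

ROBOT

A 6-joint arm with a two-finger parallel gripper is mounted at the origin on the work surface. World frame = base frame: x ahead of the robot, y to its left, z up, the work surface at z = 0. Lengths are in m, angles in rad, forces in N, time in s.
With the tool pointing down it reaches from about 0.35 to 0.85 m from the base axis. Payload 8.1 kg.
Tool frame: the origin (TCP) lies at the centre of the arm's flange, where the gripper is bolted on; the fingertips stand 186 mm ahead of it and the grasp point (between the pads) lies 167 mm ahead of it (robot.grasp_offset is the distance from the TCP to the grasp point, in m); z points along the fingers, y is the line along which they close (so a half turn about z gives the same grasp; the last joint's range is limited). The gripper opens to 93 mm and grips with 3 to 60 N. Pads are 15 mm wide; open, the fingers measure 128 mm over their backs; the gripper's body (75 mm by 188 mm) begins 65 mm behind the grasp point.
Start: joints at [-1.34, 0.13, 1.488, -0, 1.523, -0.085], TCP at [0.186, -0.57, 0.405] pointing down, gripper open.
Joint ranges: [-2.96, 2.96], [-0.89, 2.26], [0.02, 2.5], [-1.34, 4.48], [0, 2.73], [-2.66, 2.66]. Speed limits (rad/s): [2.39, 2.39, 2.79, 3.14, 3.14, 3.14].

INTERFACE

Orientations are given as a rotation vector (axis times angle).
In Python, from plant import robot gives the robot as it stands.
- The arm moves only by the tool drive_tool, never from a script. Its argument "moves" is one flat list of numbers, 7 for each row, row after row: the finger opening in mm, from 0 to 93, then the shift along the tool's x, y, z in mm, then the turn, a rotation vector about the tool's x, y, z in degrees. A call has 1 to 8 rows; each row shifts and turns the commanded pose from where the row before left it, along the tool's axes as they then stand; what a row does not reach is not made up. A row lasts 1/10 s, in which the tool goes at most 50 mm and 8.59 degrees, less where a joint would pass 70% of its speed; a pose out of reach is approached as far as the arm can. A call is refused whole if a number of a shift passes 50 or a number of a turn 8.59, either way. A call with a gripper value outside its range is refused whole. The fingers move at their own pace and stop on an object; "grip_force" is the grip in N (left out, the last holds). Time passes only in rows, so rows that do not move let the fingers close. It gives the time, the measured TCP pose, the force, the opening and the grip force at its end, in the units of the state.
- robot.read_state(): the state, without advancing time (a new reading comes with each control period).
- robot.read_camera(name): name is "scene" or "top" or "wrist"; returns a dict with "color" (384x512x3 uint8, red, green, blue), "depth" (384x512 float32, m along the optical axis (not along the pixel's ray), 0 where there is no reading), "mtx" (3x3 intrinsics, pixels), "dist_coeffs" ([k1, k2, p1, p2, k3] as OpenCV has them; the pictures are not rectified), "R" (3x3) and "t" (3): a world point X has camera coordinates R X + t. Camera axes: x right, y down, z forward; pixel columns grow to the right and rows downward; lengths in m; the calibration is good to about 2 mm. A picture is of the moment at which its call begins.
- robot.close_job(): hands the job in; it is judged then, once.
The state is a dict: "t": time; "q": joint angles; "dq": joint speeds; "joint_torque": joint torques, N m; "tool_pos": TCP position; "orientation": TCP orientation; "force": force on the tool from outside, world axes, zero at the start; "wrist_torque": the same for the moment, N m; "opening": finger opening in m; "gripper_force": force on a finger pad.
Only numpy, scipy, OpenCV 4.12 (cv2) and the standard library are available. Lean on these libraries where they do the work, as an engineer would, in place of code of your own. Each camera call takes 0.05 s, during which the arm holds its last target. There are 200 camera calls.

## Working session

There is one attempt and no reset: what is moved stays moved. The work goes in short steps, Python scripts to look and compute and a tool call to move; the robot and the scene stay as the last step left them, time stands still between calls to the robot, and variables do not carry over. Pictures are saved under pics/ and viewed, at most 10 in all, crops included, and the job is handed in when it is done.

Besides the shell and the picture viewer there is one more tool, called after "Request:" by a JSON object that holds its "name" and its "arguments". drive_tool: Moves the arm, as the interface text tells. Its arguments: {"type":"object","properties":{"moves":{"type":"array","items":{"type":"number"}},"grip_force":{"type":"number"}},"required":["moves"]}

```bash
mkdir -p pics
cat > h.py <<'E'
import numpy as np, cv2, pickle
def px2w(c,u,v,z=None):
    K,d,R,t=[np.array(c[k],float) for k in("mtx","dist_coeffs","R","t")]
    p=cv2.undistortPoints(np.array([[[u,v]]],float),K,d)[0,0]
    r=R.T@np.array([p[0],p[1],1]); o=-R.T@t
    s=(z-o[2])/r[2] if z is not None else c["depth"][int(round(v)),int(round(u))]
    return o+s*r
E
python3 - <<'E'
from plant import robot
from h import *
for n in("top","scene"):
    c=robot.read_camera(n); pickle.dump(c,open(n+".pkl","wb"))
    cv2.imwrite(f"pics/{n}.png",cv2.resize(c["color"][:,:,::-1],(800,600)))
print(robot.read_state())
E
```

```text
{'t': 0.1, 'q': array([-1.34042664e+00,  1.31070880e-01,  1.48914579e+00,  7.73524271e-06,
        1.52298589e+00, -8.53760597e-02]), 'dq': array([ 0.00021867, -0.00146319, -0.00520317,  0.00019943, -0.00069166,
       -0.00045373]), 'joint_torque': array([ 1.89721459e-04, -5.61343718e+01, -4.93095267e+01,  7.70027633e-02,
        2.91366497e-02, -4.55204463e-05]), 'tool_pos': array([ 0.18630629, -0.57013415,  0.40381442]), 'orientation': array([-3.10093745e+00, -4.93661459e-01,  1.70979835e-04]), 'force': array([-0.45137697, -0.05623476,  0.06098882]), 'wrist_torque': array([-0.0142206 ,  0.01578174,  0.00417376]), 'gripper_force': 0.0, 'opening': 0.09298616474148891}
```

View pics/top.png

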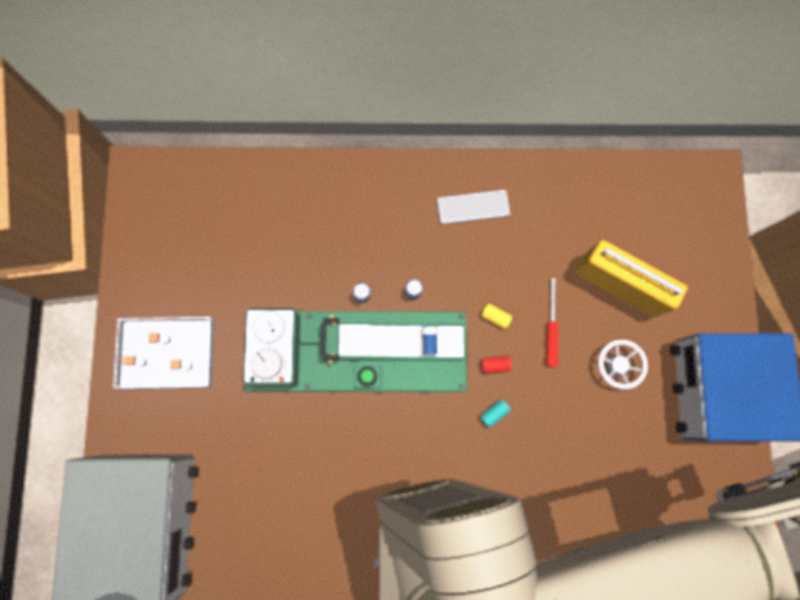

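View pics/scene.png

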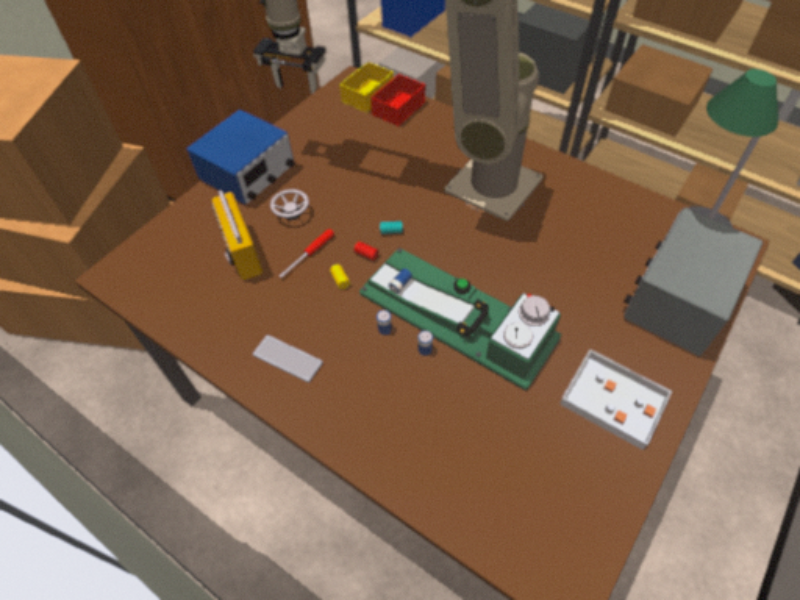

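The top view shows the tester at about (245–466, 310–391), the blue cell at (430,343) and the button at (367,376). The red, turquoise and yellow look-alikes lie past the open shelf end. I'll enlarge that area to measure it.

Run:
```python
from h import *
c=pickle.load(open("top.pkl","rb"))
im=c["color"][190:256,150:340,::-1]
cv2.imwrite("pics/crop.png",cv2.resize(im,None,fx=4.2,fy=4.2,interpolation=cv2.INTER_CUBIC))
print(c["t"],-c["R"].T@c["t"],c["mtx"])
```

```text
[0.06119673 0.57987894 1.42686473] [0.30762543 0.09255    1.50756382] [[429.84384337   0.         256.86540936]
 [  0.         429.84384337 188.58329886]
 [  0.           0.           1.        ]]
```

View pics/crop.png

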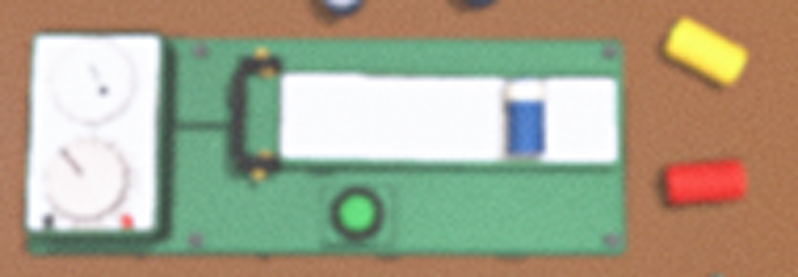

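```bash
cat >> h.py <<'E'
def W(st,p): 
    a=st[2]; c,s=np.cos(a),np.sin(a); p=np.array(p,float)
    return np.array([c*p[0]-s*p[1]+st[0],s*p[0]+c*p[1]+st[1],p[2]])
E
python3 - <<'E'
from h import *
from scipy.optimize import least_squares
c=pickle.load(open("top.pkl","rb"))
f=lambda x,y:(150+(x+.5)/4.2-.5,190+(y+.5)/4.2-.5)
P=[((622,42),(70,-130,22)),((624,252),(-110,-130,22)),((27,252),(-110,360,22)),((33,34),(60,344.5,114)),((160,36),(60,239.5,114)),((157,232),(-100,239.5,114)),((25,230),(-100,344.5,114)),((357,213),(-78,90,54)),((617,121.5),(0,-120,36))]
M=[px2w(c,*f(*a),b[2]/1e3)for a,b in P]
r=least_squares(lambda s:np.concatenate([(W(s,np.array(b)/1e3)-m)[:2]for(a,b),m in zip(P,M)]),[.5,.1,0],loss="soft_l1",f_scale=.002)
st=r.x;print(st);print((r.fun.reshape(-1,2)*1e3).round(1))
np.save("st.npy",st)
for n,xy,z in[("cell",(526,119),.06),("cellR edge",(544,125),.047),("L",(508,125),.047),("btn",(357,213),.054)]:
    m=px2w(c,*f(*xy),z);a=st[2];d=m[:2]-st[:2]
    print(n,m.round(4),(np.array([[np.cos(a),np.sin(a)],[-np.sin(a),np.cos(a)]])@d*1e3).round(1))
# top-camera depth check on the bed & the sphere
for n in("head_top",(-20,292,114)),("btn",(-78,90,54)),("nest",(0,162.5,69.5)):print(n[0],W(st,np.array(n[1])/1e3).round(4))
E
```

```text
[ 0.47991188  0.04601526 -0.00731986]
[[ 2.3 -2.3]
 [-4.1 -2.7]
 [-0.8  2.4]
 [ 5.3  2.4]
 [ 5.9 -4.3]
 [-2.6 -1. ]
 [-3.5  3.9]
 [ 0.  -0.1]
 [ 0.6  1.2]]
cell [0.4775 0.001  0.06  ] [ -2. -45.]
cellR edge [ 0.4742 -0.0144  0.047 ] [ -5.3 -60.5]
L [0.4741 0.0149 0.047 ] [ -5.5 -31.2]
btn [0.4025 0.1367 0.054 ] [-78.   90.1]
head_top [0.462  0.3382 0.114 ]
btn [0.4026 0.1366 0.054 ]
nest [0.4811 0.2085 0.0695]
```

```bash
cat >> h.py <<'E'
from scipy.spatial.transform import Rotation as Ro
def goto(pos,ori,tgt,th,n):
    """rows to world pos tgt with the tool pointing down, tool x at angle th; n rows"""
    R=Ro.from_rotvec(ori); x=[np.cos(th),np.sin(th),0]; y=[np.sin(th),-np.cos(th),0]
    G=Ro.from_matrix(np.array([x,y,[0,0,-1]]).T)
    tu=np.degrees((R.inv()*G).as_rotvec())/n; p=np.array(pos)
    for i in range(n):
        s=(np.array(tgt)-p)/(n-i); l=R.inv().apply(s)*1e3
        l=l.round(1); t=tu.round(2); print(*l,*t,sep=",")
        p=p+R.apply(l)/1e3; R=R*Ro.from_rotvec(np.radians(t))
    print("end",p,R.as_rotvec()); return p,R.as_rotvec()
E
python3 - <<'E'
from h import *
from plant import robot
s=robot.read_state(); st=np.load("st.npy"); th=st[2]+np.pi/2
p,o=goto(s["tool_pos"],s["orientation"],[.25,-.25,.40],.32+.9,8)
w=W(st,[0,-.1,.36]);print(w)
goto(p,o,w,th,7)
E
```

```text
20.0,-35.6,0.5,-0.01,-0.01,-6.48
23.9,-33.1,0.5,-0.01,-0.01,-6.48
27.5,-30.2,0.5,-0.01,-0.01,-6.48
30.7,-26.9,0.5,-0.01,-0.01,-6.48
33.5,-23.2,0.5,-0.01,-0.01,-6.48
35.9,-19.3,0.5,-0.01,-0.01,-6.48
37.9,-15.1,0.5,-0.01,-0.01,-6.48
39.3,-10.8,0.5,-0.01,-0.01,-6.48
end [ 0.25000029 -0.250022    0.40001746] [ 2.57448508e+00  1.80036173e+00 -8.10640172e-04]
[ 0.4791799  -0.05398206  0.36      ]
37.5,21.1,5.7,-0.0,0.0,-2.81
36.5,23.0,5.7,-0.0,0.0,-2.81
35.3,24.7,5.7,-0.0,0.0,-2.81
34.0,26.4,5.7,-0.0,0.0,-2.81
32.7,28.1,5.7,-0.0,0.0,-2.81
31.3,29.6,5.7,-0.0,0.0,-2.81
29.8,31.1,5.7,-0.0,0.0,-2.81
end [ 0.47913301 -0.05398998  0.35996104] [-2.22913841e+00 -2.21366550e+00  8.12734258e-04]
```

Request:
{"name": "drive_tool", "arguments": {"moves": [20, 20, -35.6, 0.5, 0, 0, -6.5, 20, 24, -33, 0.5, 0, 0, -6.5, 20, 27.5, -30, 0.5, 0, 0, -6.5, 20, 30.5, -27, 0.5, 0, 0, -6.5, 20, 33.5, -23, 0.5, 0, 0, -6.5, 20, 36, -19.3, 0.5, 0, 0, -6.5, 20, 38, -15, 0.5, 0, 0, -6.5, 20, 39, -11, 0.5, 0, 0, -6.5]}}

```text
t: 0.9
tool_pos: [0.2496, -0.249, 0.4003]
orientation: [-2.568, -1.809, -0.0]
force: [0.7, -0.2, 0.2]
opening: 0.0336
gripper_force: 0.0
```

Request:
{"name": "drive_tool", "arguments": {"moves": [20, 37.5, 21, 5.7, 0, 0, -2.8, 20, 36.5, 23, 5.7, 0, 0, -2.8, 20, 35, 25, 5.7, 0, 0, -2.8, 20, 34, 26.5, 5.7, 0, 0, -2.8, 20, 32.5, 28, 5.7, 0, 0, -2.8, 20, 31, 29.5, 5.7, 0, 0, -2.8, 20, 30, 31, 5.7, 0, 0, -2.8, 20, 0, 0, 0, 0, 0, 0]}}

```text
t: 1.7
tool_pos: [0.4801, -0.0515, 0.3587]
orientation: [-2.219, -2.219, 0.001]
force: [-0.5, -1.4, 0.7]
opening: 0.0202
gripper_force: 0.0
```

Run:
```python
from plant import robot
from h import *
s=robot.read_state();print(s["t"],s["tool_pos"],s["orientation"],s["opening"])
c=robot.read_camera("wrist"); pickle.dump(c,open("wrist.pkl","wb"))
cv2.imwrite("pics/wrist.png",cv2.resize(c["color"][:,:,::-1],(800,600),interpolation=cv2.INTER_CUBIC))
```

```text
1.7 [ 0.48013353 -0.05151284  0.3587331 ] [-2.21894561e+00 -2.21941395e+00  6.61869169e-04] 0.0201663055256706
```

View pics/wrist.png

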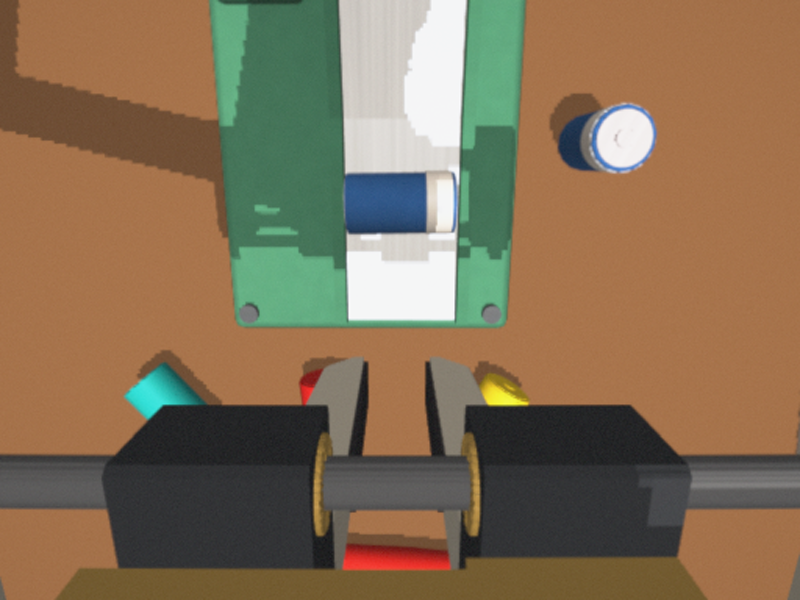

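The wrist view shows the cell at (344–456, 172–234), the shelf end at (348–456, 321), and the bed corners at (238,326) and (507,326).

Run:
```python
from h import *
from scipy.optimize import least_squares
c=pickle.load(open("wrist.pkl","rb"))
f=lambda x,y:((x+.5)*.64-.5,(y+.5)*.64-.5)
P=[((237,327),(-110,-130,22)),((508,327),(70,-130,22)),((348,321),(-33.5,-120,30)),((456,321),(33.5,-120,30)),((340,20),(-33.5,36.5,36.4+10)),((466,20),(33.5,36.5,36.4+10))]
M=[px2w(c,*f(*a),b[2]/1e3)for a,b in P]
for (a,b),m in zip(P,M): print(b,m.round(4))
r=least_squares(lambda s:np.concatenate([((W(s,np.array(b)/1e3)-m)[:2])*([1,1] if i<4 else [1,0]) for i,((a,b),m) in enumerate(zip(P,M))]),[.5,.1,0])
st=r.x;print(st,(r.fun.reshape(-1,2)*1e3).round(1));np.save("st2.npy",st)
for n,uv in("near",(400,234)),("far",(400,172)),("left",(344,203)),("right",(457,203)):print(n,px2w(c,*f(*uv),.047).round(4))
for n,p in("cell60",(0,-46.5,47)),("btn",(-78,90,54)),("nest",(0,162.5,69.5)):print(n,W(st,np.array(p)/1e3).round(4))
print(-c["R"].T@c["t"])
```

```text
(-110, -130, 22) [ 0.375  -0.0807  0.022 ]
(70, -130, 22) [ 0.5522 -0.0804  0.022 ]
(-33.5, -120, 30) [ 0.4486 -0.074   0.03  ]
(33.5, -120, 30) [ 0.5171 -0.0739  0.03  ]
(-33.5, 36.5, 46.4) [0.45   0.0943 0.0464]
(33.5, 36.5, 46.4) [0.5153 0.0943 0.0464]
[0.48290412 0.04778254 0.00165416] [[-1.9 -1.7]
 [ 1.  -1.7]
 [ 1.   1.7]
 [-0.5  1.7]
 [-0.7 -0. ]
 [ 1.1 -0. ]]
near [ 0.4814 -0.0165  0.047 ]
far [0.4813 0.0179 0.047 ]
left [0.4497 0.0009 0.047 ]
right [0.5134 0.001  0.047 ]
cell60 [0.483  0.0013 0.047 ]
btn [0.4048 0.1377 0.054 ]
nest [0.4826 0.2103 0.0695]
[0.4798515  0.02193015 0.33911751]
```

Request:
{"name": "drive_tool", "arguments": {"moves": [20, 0, 2, 30, 0, 0, 0, 20, 0, 0, 30, 0, 0, 0, 20, 0, 0, 30, 0, 0, 0, 20, 0, 0, 25, 0, 0, 0, 20, 0, 0, 14, 0, 0, 0, 20, 5, 0, 0, 0, 0, 0, 20, 5, 0, 0, 0, 0, 0, 20, 0, 0, 0, 0, 0, 0]}}

```text
t: 2.55
tool_pos: [0.481, -0.0443, 0.2336]
orientation: [2.226, 2.214, 0.003]
force: [0.3, -0.4, -0.4]
opening: 0.02
gripper_force: 0.0
```

Request:
{"name": "drive_tool", "arguments": {"moves": [20, 3, 0, 0, 0, 0, 0, 20, 3, 0, 0, 0, 0, 0, 20, 2, 0, 0, 0, 0, 0, 20, 0, 0, 0, 0, 0, 0, 20, 0, 0, 0, 0, 0, 0]}}

```text
t: 3.05
tool_pos: [0.4804, -0.0366, 0.2319]
orientation: [2.227, 2.216, 0.0]
force: [0.2, -0.0, 0.5]
opening: 0.0203
gripper_force: 0.0
```

Request:
{"name": "drive_tool", "arguments": {"moves": [20, 2, 1.5, 4.5, 0, 0, 0, 20, 2, 0, 0, 0, 0, 0, 20, 2, 0, 0, 0, 0, 0, 20, 1.5, 0, 0, 0, 0, 0, 20, 1.5, 0, 0, 0, 0, 0, 20, 1.5, 0, 0, 0, 0, 0, 20, 1.5, 0, 0, 0, 0, 0, 20, 1.5, 0, 0, 0, 0, 0]}}

```text
t: 3.85
tool_pos: [0.4819, -0.0231, 0.2274]
orientation: [2.227, 2.215, 0.0]
force: [0.1, -0.0, 0.3]
opening: 0.0204
gripper_force: 0.0
```

Run:
```python
from plant import robot
from h import *
s=robot.read_state();print(s["t"],s["tool_pos"],s["force"])
c=robot.read_camera("wrist"); pickle.dump(c,open("wrist.pkl","wb"))
cv2.imwrite("pics/wrist2.png",cv2.resize(c["color"][:,:,::-1],(800,600),interpolation=cv2.INTER_CUBIC))
```

```text
3.85 [ 0.48194248 -0.02306165  0.22737938] [ 0.11328245 -0.03925713  0.27244916]
```

View pics/wrist2.png

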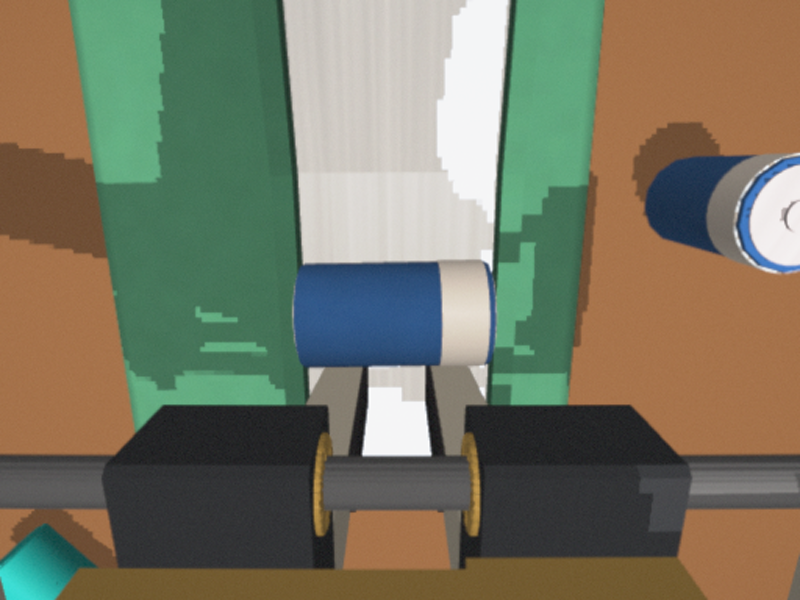

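Both fingertips are right behind the cell (tips at about (340,375) and (450,375)) and centred between the cheeks. The ramp foot is at row 172. I'll push slowly at a steady speed.

Request:
{"name": "drive_tool", "arguments": {"moves": [20, 1.5, 0, 0, 0, 0, 0, 20, 2, 0, 0, 0, 0, 0, 20, 2.5, 0, 0, 0, 0, 0, 20, 3, 0, 0, 0, 0, 0, 20, 3, 0, 0, 0, 0, 0, 20, 3, 0, 0, 0, 0, 0, 20, 3, 0, 0, 0, 0, 0, 20, 3, 0, 0, 0, 0, 0]}}

```text
t: 4.7
tool_pos: [0.482, -0.0019, 0.2273]
orientation: [-2.227, -2.216, 0.0]
force: [0.8, 0.0, 0.0]
opening: 0.0202
gripper_force: 0.0
```

Request:
{"name": "drive_tool", "arguments": {"moves": [20, 3, 0, 0, 0, 0, 0, 20, 3, 0, 0, 0, 0, 0, 20, 3, 0, 0, 0, 0, 0, 20, 3, 0, 0, 0, 0, 0, 20, 3, 0, 0, 0, 0, 0, 20, 3, 0, 0, 0, 0, 0, 20, 3, 0, -0.2, 0, 0, 0, 20, 3, 0, -0.4, 0, 0, 0]}}

```text
t: 5.5
tool_pos: [0.4822, 0.022, 0.228]
orientation: [2.227, 2.215, -0.0]
force: [-0.0, -0.1, 0.9]
opening: 0.0202
gripper_force: 0.5
```

Request:
{"name": "drive_tool", "arguments": {"moves": [20, 3, 0, -0.5, 0, 0, 0, 20, 3, 0, -0.5, 0, 0, 0, 20, 3, 0, -0.5, 0, 0, 0, 20, 3, 0, -0.5, 0, 0, 0, 20, 3, 0, -0.5, 0, 0, 0, 20, 3, 0, -0.5, 0, 0, 0, 20, 3, 0, -0.5, 0, 0, 0, 20, 3, 0, -0.5, 0, 0, 0]}}

```text
t: 6.3
tool_pos: [0.4823, 0.0461, 0.232]
orientation: [2.227, 2.216, 0.0]
force: [0.2, -0.6, 0.9]
opening: 0.0198
gripper_force: 0.4
```

Run:
```python
from plant import robot
from h import *
s=robot.read_state();print(s["t"],s["tool_pos"],s["force"])
c=robot.read_camera("wrist"); pickle.dump(c,open("wrist.pkl","wb"))
cv2.imwrite("pics/wrist3.png",cv2.resize(c["color"][:,:,::-1],(800,600),interpolation=cv2.INTER_CUBIC))
```

```text
6.3 [0.48229363 0.04608595 0.23197651] [ 0.18234805 -0.60390137  0.85783274]
```

View pics/wrist3.png

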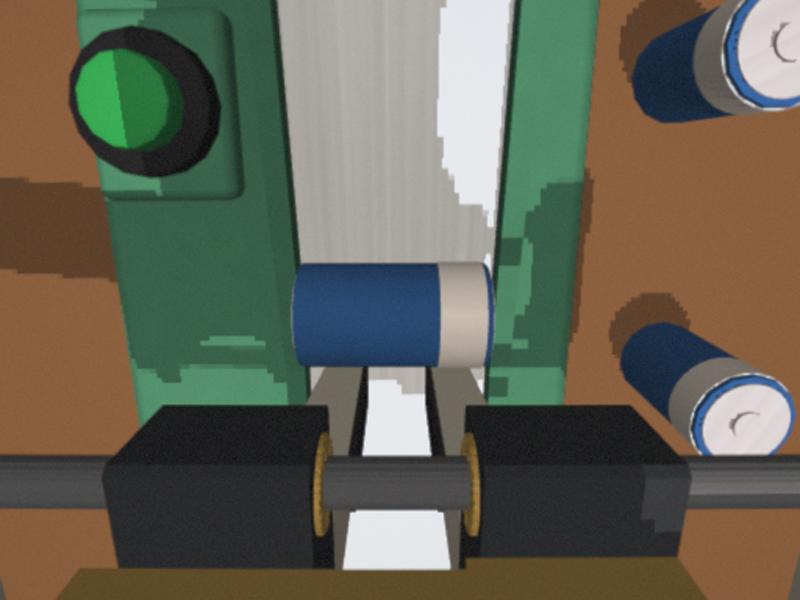

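The cell is square on the ramp with the fingertips against it (image position unchanged), and the button top is at about (128,98). I'll continue.

Request:
{"name": "drive_tool", "arguments": {"moves": [20, 3, 0, -0.53, 0, 0, 0, 20, 3, 0, -0.53, 0, 0, 0, 20, 3, 0, -0.53, 0, 0, 0, 20, 3, 0, -0.53, 0, 0, 0, 20, 3, 0, -0.53, 0, 0, 0, 20, 3, 0, -0.53, 0, 0, 0, 20, 3, 0, -0.53, 0, 0, 0, 20, 3, 0, -0.53, 0, 0, 0]}}

```text
t: 7.15
tool_pos: [0.4825, 0.0701, 0.2363]
orientation: [2.227, 2.215, 0.0]
force: [0.4, -2.3, 1.5]
opening: 0.02
gripper_force: 0.4
```

Request:
{"name": "drive_tool", "arguments": {"moves": [20, 3, 0, -0.53, 0, 0, 0, 20, 3, 0, -0.53, 0, 0, 0, 20, 3, 0, -0.53, 0, 0, 0, 20, 3, 0, -0.53, 0, 0, 0, 20, 3, 0, -0.53, 0, 0, 0, 20, 3, 0, -0.53, 0, 0, 0, 20, 3, 0, -0.53, 0, 0, 0, 20, 3, 0, -0.53, 0, 0, 0]}}

```text
t: 7.95
tool_pos: [0.4826, 0.0941, 0.2405]
orientation: [2.227, 2.216, 0.0]
force: [1.0, -1.1, 1.0]
opening: 0.0201
gripper_force: 0.4
```

Request:
{"name": "drive_tool", "arguments": {"moves": [20, 3, 0, -0.53, 0, 0, 0, 20, 3, 0, -0.53, 0, 0, 0, 20, 3, 0, -0.53, 0, 0, 0, 20, 3, 0, -0.53, 0, 0, 0, 20, 3, 0, -0.53, 0, 0, 0, 20, 3, 0, -0.53, 0, 0, 0, 20, 3, 0, -0.53, 0, 0, 0, 20, 3, 0, -0.53, 0, 0, 0]}}

```text
t: 8.75
tool_pos: [0.4827, 0.1181, 0.2447]
orientation: [2.227, 2.215, 0.0]
force: [0.3, -1.9, 0.4]
opening: 0.02
gripper_force: 0.4
```

Request:
{"name": "drive_tool", "arguments": {"moves": [20, 3, 0, -0.53, 0, 0, 0, 20, 3, 0, -0.53, 0, 0, 0, 20, 3, 0, -0.53, 0, 0, 0, 20, 3, 0, -0.53, 0, 0, 0, 20, 3, 0, -0.53, 0, 0, 0, 20, 3, 0, -0.53, 0, 0, 0, 20, 3, 0, -0.53, 0, 0, 0, 20, 3, 0, -0.53, 0, 0, 0]}}

```text
t: 9.55
tool_pos: [0.4828, 0.1421, 0.2489]
orientation: [-2.227, -2.215, 0.0]
force: [-0.8, -0.9, 1.7]
opening: 0.0197
gripper_force: 0.4
```

Run:
```python
from plant import robot
from h import *
s=robot.read_state();print(s["t"],s["tool_pos"],s["force"])
c=robot.read_camera("wrist"); pickle.dump(c,open("wrist4.pkl","wb"))
cv2.imwrite("pics/wrist4.png",cv2.resize(c["color"][:,:,::-1],(800,600),interpolation=cv2.INTER_CUBIC))
b=pickle.load(open("wrist.pkl","rb"))
for u in(75,183):print(px2w(b,(u+.5)*.64-.5,(98+.5)*.64-.5,.054))
for v in(48,148):print(px2w(b,(125+.5)*.64-.5,(v+.5)*.64-.5,.054))
```

```text
9.55 [0.48279909 0.14207373 0.24892844] [-0.81418575 -0.90742154  1.73322403]
[0.38904757 0.13853069 0.054     ]
[0.42066522 0.13820839 0.054     ]
[0.40559361 0.15167973 0.054     ]
[0.40172974 0.12443729 0.054     ]
```

View pics/wrist4.png

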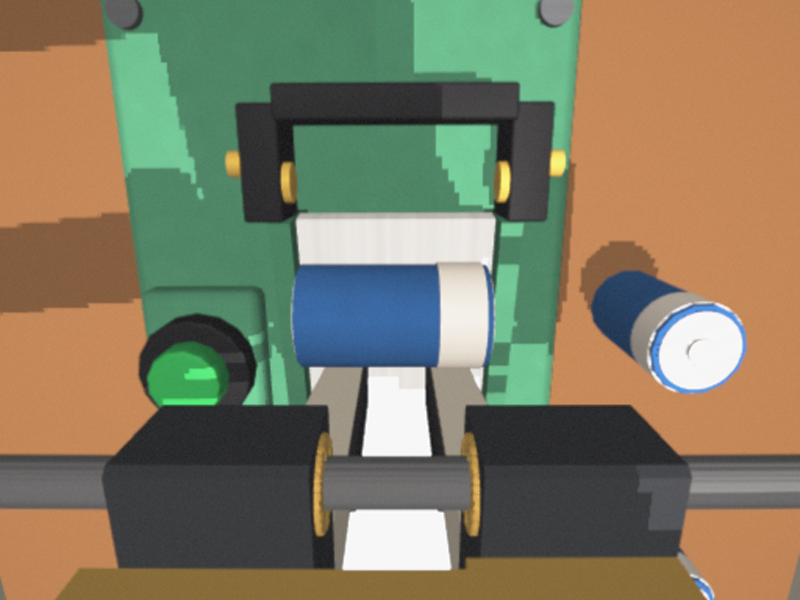

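The cell at (292–493, 262–367) lines up with the nest between the contact blocks. The ramp's upper edge is at row 213 and the stop bar at rows 83–123.

Request:
{"name": "drive_tool", "arguments": {"moves": [20, 3, 0, -0.53, 0, 0, 0, 20, 3, 0, -0.53, 0, 0, 0, 20, 3, 0, -0.53, 0, 0, 0, 20, 3, 0, -0.53, 0, 0, 0, 20, 3, 0, -0.53, 0, 0, 0, 20, 3, 0, -0.53, 0, 0, 0, 20, 2.5, 0, -0.45, 0, 0, 0, 20, 2.5, 0, -0.45, 0, 0, 0]}}

```text
t: 10.4
tool_pos: [0.4829, 0.165, 0.253]
orientation: [2.227, 2.216, -0.0]
force: [0.4, -0.4, 0.6]
opening: 0.0201
gripper_force: 0.4
```

Request:
{"name": "drive_tool", "arguments": {"moves": [20, 2, 0, -0.3, 0, 0, 0, 20, 2, 0, -0.2, 0, 0, 0, 20, 2, 0, 0, 0, 0, 0, 20, 2, 0, 0, 0, 0, 0, 20, 2, 0, 0, 0, 0, 0, 20, 1.5, 0, 0, 0, 0, 0, 20, 1.5, 0, 0, 0, 0, 0, 20, 1, 0, 0, 0, 0, 0]}}

```text
t: 11.2
tool_pos: [0.483, 0.179, 0.2535]
orientation: [-2.227, -2.216, 0.0]
force: [-0.2, -0.3, -0.1]
opening: 0.0202
gripper_force: 0.0
```

Run:
```python
from plant import robot
from h import *
s=robot.read_state();print(s["t"],s["tool_pos"],s["force"])
c=robot.read_camera("wrist"); pickle.dump(c,open("wrist5.pkl","wb"))
cv2.imwrite("pics/wrist5.png",cv2.resize(c["color"][:,:,::-1],(800,600),interpolation=cv2.INTER_CUBIC))
```

```text
11.2 [0.48299776 0.17896431 0.25346411] [-0.19354729 -0.32637527 -0.11063775]
```

View pics/wrist5.png

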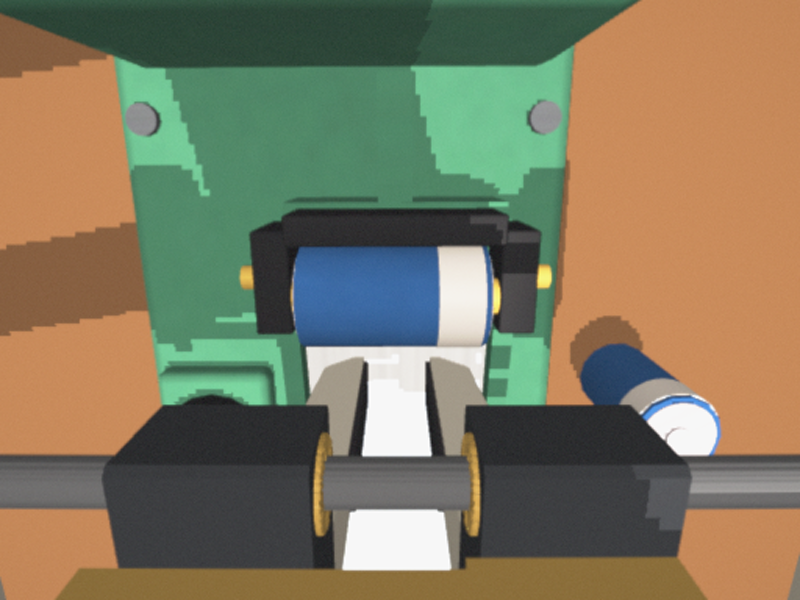

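The cell is home in the nest, against the stop bar at (295–490, 246–346), and the fingers are clear of it. Next I'll back off, lift, close the fingers and go over the button at (0.405, 0.138).

Request:
{"name": "drive_tool", "arguments": {"moves": [20, -8, 0, -5, 0, 0, 0, 20, -5, 0, -20, 0, 0, 0, 0, 0, 0, -20, 0, 0, 0, 0, -9, -25, 0, 0, 0, 0, 0, -9, -25, 0, 0, 0, 0, 0, -10, -28, 0, 0, 0, 0, 0, 0, 0, 25, 0, 0, 0, 0, 0, 0, 20, 0, 0, 0]}}

```text
t: 12.05
tool_pos: [0.4046, 0.1376, 0.2541]
orientation: [2.226, 2.214, 0.004]
force: [0.7, -0.3, -0.9]
opening: 0.0005
gripper_force: 0.0
```

Request:
{"name": "drive_tool", "arguments": {"moves": [0, 0, 0, 5, 0, 0, 0, 0, 0, 0, 0, 0, 0, 0, 0, 0, 0, 0, 0, 0, 0]}}

```text
t: 12.35
tool_pos: [0.4053, 0.1382, 0.2494]
orientation: [2.227, 2.215, 0.001]
force: [0.1, -0.2, -0.1]
opening: 0.0003
gripper_force: 0.0
```

Request:
{"name": "drive_tool", "arguments": {"moves": [0, 0, 0, 4, 0, 0, 0, 0, 0, 0, 3, 0, 0, 0, 0, 0, 0, 2, 0, 0, 0, 0, 0, 0, 2, 0, 0, 0, 0, 0, 0, 1, 0, 0, 0, 0, 0, 0, 0, 0, 0, 0]}}

```text
t: 12.95
tool_pos: [0.4056, 0.1384, 0.2382]
orientation: [2.226, 2.215, 0.002]
force: [-2.5, -0.5, 15.7]
opening: 0.0006
gripper_force: 7.8
```

Request:
{"name": "drive_tool", "arguments": {"moves": [0, 0, 0, 0, 0, 0, 0, 0, 0, 0, 0, 0, 0, 0]}}

```text
t: 13.15
tool_pos: [0.4056, 0.1384, 0.2382]
orientation: [2.226, 2.215, 0.003]
force: [-2.6, -1.5, 15.1]
opening: 0.0001
gripper_force: 7.8
```

Run:
```python
from plant import robot
from h import *
s=robot.read_state();print(s["t"],s["tool_pos"],s["force"],s["wrist_torque"])
c=robot.read_camera("wrist")
w=cv2.resize(c["color"][:,:,::-1],(800,600),interpolation=cv2.INTER_CUBIC)[150:]
cv2.imwrite("pics/wrist6.png",w)
```

```text
13.15 [0.40556777 0.13841592 0.23818133] [-2.62230255 -1.46127324 15.14601962] [-0.22759565  0.51572005  0.02956047]
```

View pics/wrist6.png

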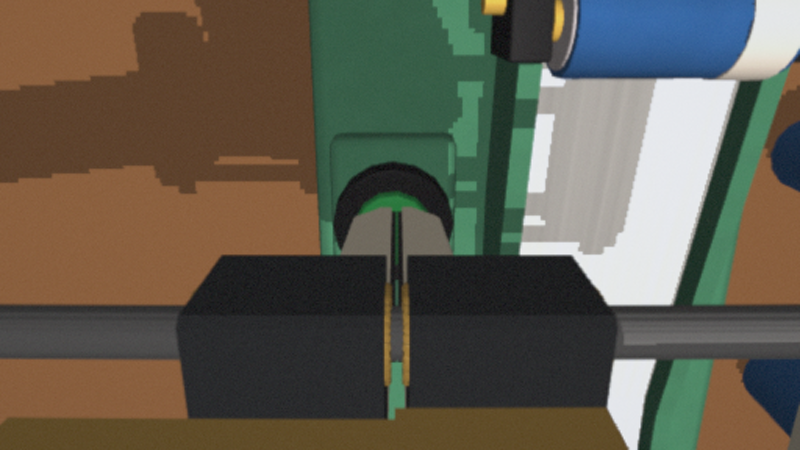

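Request:
{"name": "drive_tool", "arguments": {"moves": [0, 0, 0, 1, 0, 0, 0, 0, 0, 0, 0, 0, 0, 0, 0, 0, 0, 0, 0, 0, 0]}}

```text
t: 13.5
tool_pos: [0.4057, 0.1384, 0.238]
orientation: [2.226, 2.215, 0.002]
force: [-7.8, -1.8, 26.1]
opening: 0.0006
gripper_force: 12.6
```

Request:
{"name": "drive_tool", "arguments": {"moves": [0, 0, 0, -3.5, 0, 0, 0, 0, 0, 0, 0, 0, 0, 0, 0, 0, 0, 0, 0, 0, 0]}}

```text
t: 13.8
tool_pos: [0.4054, 0.1384, 0.2396]
orientation: [2.226, 2.215, 0.003]
force: [2.8, -0.4, 4.3]
opening: 0.0004
gripper_force: 2.0
```

Request:
{"name": "drive_tool", "arguments": {"moves": [0, 0, 0, -2, 0, 0, 0, 0, 0, 0, 0, 0, 0, 0, 0, 0, 0, 0, 0, 0, 0]}}

```text
t: 14.1
tool_pos: [0.4048, 0.1383, 0.2409]
orientation: [-2.227, -2.216, 0.0]
force: [2.7, 1.0, 3.5]
opening: 0.0002
gripper_force: 1.7
```

Request:
{"name": "drive_tool", "arguments": {"moves": [0, 0, 0, -2, 0, 0, 0, 0, 0, 0, 0, 0, 0, 0, 0, 0, 0, 0, 0, 0, 0]}}

```text
t: 14.4
tool_pos: [0.4045, 0.1382, 0.2427]
orientation: [-2.227, -2.215, 0.001]
force: [1.0, 0.2, 2.7]
opening: 0.0001
gripper_force: 1.1
```

Request:
{"name": "drive_tool", "arguments": {"moves": [0, 0, 0, -2, 0, 0, 0, 0, 0, 0, 0, 0, 0, 0, 0, 0, 0, 0, 0, 0, 0]}}

```text
t: 14.7
tool_pos: [0.4044, 0.1382, 0.2445]
orientation: [-2.227, -2.215, 0.002]
force: [-0.3, -0.1, 0.4]
opening: 0.0004
gripper_force: 0.0
```

The spring readings (4.3, 3.5 and 2.7 N on the way up, released at 0.2445) show that the button went the full 6 mm and came back. Now I'll retreat and check.

Request:
{"name": "drive_tool", "arguments": {"moves": [0, 0, 0, -20, 0, 0, 0, 0, 0, 0, -40, 0, 0, 0, 0, -20, 0, -40, 0, 0, 0, 0, -40, 0, -20, 0, 0, 0, 0, -40, 0, 0, 0, 0, 0, 0, -20, 0, 0, 0, 0, 0, 0, 0, 0, 0, 0, 0, 0, 0, 0, 0, 0, 0, 0, 0]}}

```text
t: 15.5
tool_pos: [0.404, 0.0183, 0.3646]
orientation: [-2.228, -2.213, 0.0]
force: [0.3, 0.1, -0.4]
opening: 0.0006
gripper_force: 0.0
```

Run:
```python
from plant import robot
from h import *
s=robot.read_state();print(s["t"],s["tool_pos"],s["force"])
c=robot.read_camera("wrist")
cv2.imwrite("pics/end.png",cv2.resize(c["color"][:,:,::-1],(800,600),interpolation=cv2.INTER_CUBIC))
```

```text
15.5 [0.40398763 0.01825053 0.36462982] [ 0.27992579  0.05881443 -0.3782376 ]
```

View pics/end.png

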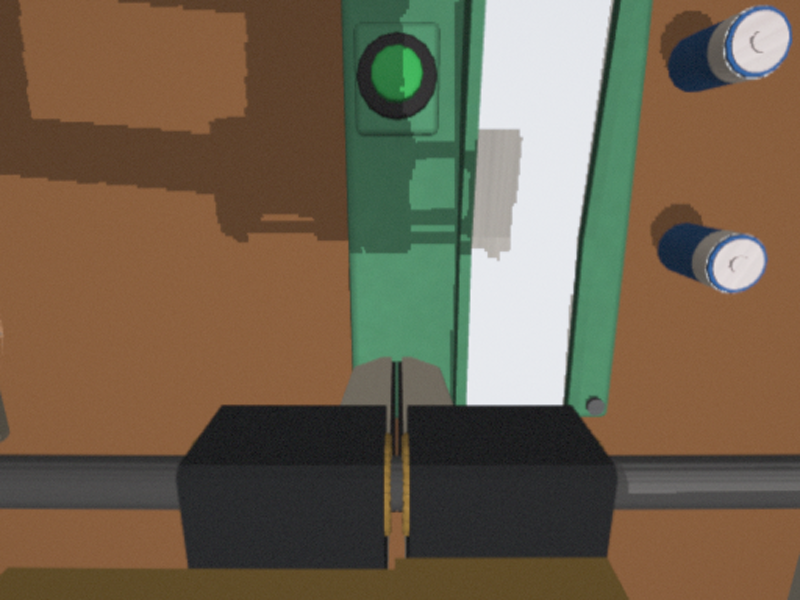

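The button is up at (397,73), the track is empty because the cell stayed in the nest, and the spare cells are standing. The arm touches nothing, so I'm handing in.

```bash
python3 -c "
from plant import robot
print(robot.close_job())"
```

```text
the job is handed in; nothing more can be done
None
```

I pushed the cell up the ramp into the nest against its stop, then pressed the test button fully down and let it go; the job was handed in at about 15.5 s, well within the 45 s limit, with the arm touching nothing.

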